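# Wedge the tin fast in the clamp

## Task

Make the tin fast in the wooden wedge clamp, ready for opening: lift the tapered wedge out of its rest, set it thin end down in the clamp's slot with its upright face towards the end block, and let go of it. Then take the pounder and tap the wedge down from above in at least two separate blows, lifting clear between them, until it goes no further and the jaw holds the tin tight; drive it with the pounder only, do not press the wedge home or push the jaw by hand. Finally stand the pounder upright on the worktop and leave the straight stick in its rest and the jar and mills where they are.

Things in the scene. Friction and masses are not known exactly. Their poses are not given: they have to be found in the camera images.
- clamp: Wooden wedge clamp fixed to the worktop; base board 215 (x) x 110 (y) x 12 mm, origin at the centre of its underside. From -x to +x it carries a V-shaped stop (top 54 mm above the worktop), the tin, the sliding jaw, the slot and the end block (upright face at x = +70 mm). Cheeks 12 mm thick close the slot's sides (outer faces y = +-28 mm). End block, cheeks and jaw are 74 mm high over the worktop.
- slot (a point): Point at the slot's mouth (74 mm above the worktop), mid-width, 10 mm from the end block's face; axes as the clamp's. The wedge's origin is straight below it when its upright face touches the end block. Slot: 32 mm in y, 62 mm deep, at the mouth 18 mm in x plus the jaw's value, 1 mm narrower every 5 mm down, as the jaw's face slopes like the wedge's.
- jaw (a joint): Slide of the jaw towards the tin, along the clamp's -x (m): 0 to 0.0025 at the start, stops near 0.007 with the tin squeezed. No spring, friction about 5 N: it stays where left. The wedge goes in easily 20 to 35 mm deep and stays standing; then 5 mm of wedge moves the jaw 1 mm and takes roughly 5 to 20 N from above. Home, the wedge is about 55 mm deep.
- tin: Low round food tin, 75 mm in diameter, 58 mm high, standing loosely on the clamp's base board between V stop and jaw. Origin at the centre of its underside, z up.
- rest: Wooden block fixed to the worktop, 106 (x) x 52 (y) x 35 mm, origin at the centre of its underside, with two pockets 26 (x) x 30 (y) x 27 mm deep, centred at x = +28 and -28 mm, floors 8 mm above the worktop. One holds the wedge, the other the stick, either way round.
- wedge: Wooden wedge standing thin end down in a pocket of the rest: 100 mm long (z), 26 mm wide in y with parallel sides (grip these), 0.09 kg. Face x = +10 mm is upright, the other slopes from x = -4 mm at the foot to -24 mm at the top (14 to 34 mm thick). Origin on the foot's underside. In the clamp its x axis must point as the clamp's does; in the rest it points within 0.85 rad of that.
- stick: Straight wooden stick 22 (x) x 26 (y) x 100 mm in the other pocket, of the same wood as the wedge but not tapered; not needed. Origin at the centre of its foot.
- pounder: Kitchen pounder standing upright: flat round steel head 56 mm in diameter and 20 mm high at the bottom, narrowing to a dark wooden round handle of 22 mm diameter between 60 and 118 mm height, 126 mm high in all, about 0.35 kg. Origin at the centre of its flat underside, z up along the handle.
- spice_jar: Bystander: spice jar, 44 mm across, 100 mm high, beyond the clamp. Origin at the centre of its underside.
- salt_mill: Bystander: small grey mill, 44 mm across, 90 mm high, on the robot's side of the clamp. Origin at the centre of its underside.
- pepper_mill: Bystander: wooden pepper mill, 58 mm across, 140 mm high, between the pounder and the clamp. Origin at the centre of its underside.
Not all that is in view belongs to the job. What is shaped like the wedge but orange is not meant.

How it is judged:
On the way, in this order (a step that is already met when the one before it is completed fails the run):
1. the wedge stands thin end down in the slot (it may lean a little), let go, at least 10 mm deep but not yet home (horizontal distance between wedge and slot below 0.009 m and angle between wedge's own z axis and vertical below 0.3 rad and contact force between the fingers and wedge below 0.05 N and z of wedge in the frame of slot below -0.01 m and value of joint jaw below 0.0055 m), for 0.2 s.
2. a first blow of the pounder on the wedge (contact force between pounder and wedge above 2 N).
3. the pounder is lifted at least 4 mm clear of the wedge (contact force between pounder and wedge below 0.05 N and z of pounder in the frame of wedge above 0.104 m), for 0.05 s.
4. a further blow of the pounder on the wedge (contact force between pounder and wedge above 2 N).
5. the pounder is lifted clear with the jaw tight on the tin (all of step 3 and value of joint jaw above 0.0058 m), for 0.2 s.
At the end, for the whole second after the job is handed in: The jaw has moved to within about 1 mm of its tightest (over 5.8 mm), the wedge stands upright (within 0.15 rad) and released in the slot at least 46 mm deep and within 9 mm of its line, the tin is still upright in the clamp, and the pounder stands upright (within 0.1 rad) and still on the worktop (horizontal distance between wedge and slot below 0.009 m and angle between wedge's own z axis and vertical below 0.15 rad and contact force between the fingers and wedge below 0.05 N and value of joint jaw above 0.0058 m and z of wedge in the frame of slot below -0.046 m and angle between each of tin, pounder's own z axis and vertical below 0.1 rad and distance between tin and clamp below 0.06 m and height (world z) of pounder between -0.008 and 0.008 m and linear speed of each of pounder, wedge below 0.02 m/s); the robot touches nothing.
It fails at once if the wedge is pressed home by hand (contact force between the fingers and wedge above 1 N and value of joint jaw above 0.0052 m).
It fails at once if the jaw or clamp is pushed by hand with more than 8 N (contact force between the fingers and clamp above 8 N).
It fails at once if the stick is taken out or the jar or a mill is moved by more than 30 mm (distance of any of stick, spice_jar, salt_mill, pepper_mill from where it was at the start of the episode above 0.03 m).
It also fails if it takes over 64 s, if anything falls off the work surface, if the arm or the gripper's body presses on something with over 40 N, if the wrist force passes 120 N, or if a joint passes its speed limit or range.

## Robot

A 6-joint arm with a two-finger parallel gripper is mounted at the origin on a cart in front of the work surface, level with it; the furniture and walls round the work are solid. World frame = base frame: x ahead of the robot, y to its left, z up, the work surface at z = 0. Lengths are in m, angles in rad, forces in N, time in s.
With the tool pointing down it reaches from about 0.3 to 0.875 m from the base axis. Payload 4.2 kg.
Tool frame: the origin (TCP) lies on the centre line of the jaws, within the pads' length; the fingertips stand 8 mm ahead of it and the grasp point (between the pads) lies 11 mm behind it (robot.tips_ahead is the distance from the TCP to the fingertips, in m); z points along the fingers, y is the line along which they close (so a half turn about z gives the same grasp; the last joint's range is limited). The gripper opens to 85 mm and grips with 20 to 120 N. Pads are 22 mm wide; open, the fingers measure 114 mm over their backs; the gripper's body (76 mm by 85 mm) begins 54 mm behind the grasp point. The pads swing forward as they close: fully open they stand 13 mm farther back than shut.
Start: joints at [-1.253, 0.32, 1.565, -0, 1.257, -0.02], TCP at [0.191, -0.543, 0.239] pointing down, gripper open.
Joint ranges: [-3.11, 3.11], [-0.84, 2.01], [0.21, 2.61], [-1.34, 4.49], [0.05, 2.63], [-2.56, 2.56]. Speed limits (rad/s): [2.57, 2.57, 3.14, 3.14, 3.14, 3.14].

## Interface

Orientations are given as a unit quaternion [x, y, z, w].
In Python, from plant import status, eyes, robot gives the robot as it stands.
- The arm moves only by the tool move_arm, never from a script. Its argument "steps" is a list that holds one entry, the list of rows, each a list of 6 numbers: the shift along the tool's x, y, z in units of 25 mm (1.0 is 25 mm), then the turn, a rotation vector about the tool's x, y, z in units of 10 degrees (1.0 is 10 degrees). A call has 1 to 10 rows; each row is the pose to reach, as a shift and turn from the pose commanded when the call began, along the tool's axes at that moment; what a row does not reach only later rows make up. A row lasts 1/8 s, in which the tool goes at most 62.5 mm and 10.7 degrees, less where a joint would pass 70% of its speed; a pose out of reach is approached as far as the arm can. A call with a gripper value outside its range is refused whole. "fingers" is the opening, from 0 (shut) to 1 (fully open), set as the call begins (left out, the last holds). The fingers move at their own pace and stop on an object; the grip force is fixed at half the most. Time passes only in rows, so rows that repeat a pose let the fingers close. It gives the time, the measured TCP pose, the force, the opening and the grip force at its end, in the units of the state.
- status.read_state(): the state, without advancing time (a new reading comes with each control period).
- eyes.snapshot(name): name is "scene" or "top"; returns (picture, depth): 420x560x3 uint8, blue, green, red; 420x560 float32, m along the optical axis (not along the pixel's ray), 0 where there is no reading.
- eyes.get_calibration(name): a dict with "mtx" (3x3 intrinsics, pixels), "k1" (the pictures are not rectified: a ray, as slopes to the right and down, at radius r is drawn at 1 + k1 r^2 times it, then the intrinsics apply), "R" (3x3) and "t" (3): a world point X has camera coordinates R X + t. Camera axes: x right, y down, z forward; pixel columns grow to the right and rows downward; lengths in m; the calibration is good to about 2 mm. A picture is of the moment at which its call begins. get_calibration takes no time and is no camera call.
- robot.job_done(): hands the job in; it is judged then, once.
The state is a dict: "clock": time; "qpos": joint angles; "joint_vel": joint speeds; "joint_torque": joint torques, N m; "eef_pos": TCP position; "eef_rot": TCP orientation; "contact_force": force on the tool from outside, world axes, zero at the start; "ft_torque": the same for the moment, N m; "width": finger opening in m; "grasp_force": force on a finger pad.
Only numpy, scipy, OpenCV 4.12 (cv2) and the standard library are available. Lean on these libraries where they do the work, as an engineer would, in place of code of your own. Each camera call takes 0.05 s, during which the arm holds its last target. There are 200 camera calls.

## Working session

There is one attempt and no reset: what is moved stays moved. The work goes in short steps, Python scripts to look and compute and a tool call to move; the robot and the scene stay as the last step left them, time stands still between calls to the robot, and variables do not carry over. Pictures are saved under pics/ and viewed, at most 10 in all, crops included, and the job is handed in when it is done.

Besides the shell and the picture viewer there is one more tool, called after "Request:" by a JSON object that holds its "fn" and its "kwargs", one argument or row to a line. move_arm: Moves the arm, as the interface text tells. Its arguments: {"type":"object","properties":{"steps":{"type":"array"},"fingers":{"type":"number"}},"required":["steps"]}

```bash
mkdir -p pics; ls; python3 - <<'E'
from plant import status, eyes, robot
import cv2,numpy as np
for n in("scene","top"):
    p,d=eyes.snapshot(n); cv2.imwrite(f"pics/{n}0.png",p); np.save(f"pics/{n}0.npy",d)
    c=eyes.get_calibration(n); print(n,c, -np.array(c["R"]).T@np.array(c["t"]))
print(status.read_state())
E
```

```text
pics
scene {'mtx': array([[501.23547547,   0.        , 285.55262593],
       [  0.        , 501.23547547, 205.41341119],
       [  0.        ,   0.        ,   1.        ]]), 'k1': -0.05268815883121023, 'R': array([[-0.79744023, -0.60330767, -0.01043685],
       [-0.28868159,  0.39664828, -0.8713972 ],
       [ 0.52986037, -0.69187426, -0.49046712]]), 't': array([0.38273733, 0.26573599, 0.75178422])} [-0.01641743  0.64564479  0.60428161]
top {'mtx': array([[412.78414251,   0.        , 282.59120858],
       [  0.        , 412.78414251, 207.79903656],
       [  0.        ,   0.        ,   1.        ]]), 'k1': 0.025324857305401037, 'R': array([[-0.00297825, -0.99992548,  0.01183922],
       [-0.99295725,  0.00155488, -0.11846299],
       [ 0.11843575, -0.01210865, -0.99288789]]), 't': array([-0.07543047,  0.56515387,  0.92954626])} [ 0.45085747 -0.06504805  0.99077808]
{'clock': 0.1, 'qpos': array([-1.25299673e+00,  3.20253395e-01,  1.56556775e+00, -2.06149989e-05,
        1.25740806e+00, -1.99806888e-02]), 'joint_vel': array([-0.00057672, -0.00117364, -0.0018133 , -0.00282894,  0.00043571,
       -0.00087521]), 'joint_torque': array([ 7.95794858e-04, -4.16408443e+01, -2.34704322e+01,  6.43205613e-05,
        4.91284038e-03,  3.09659029e-06]), 'eef_pos': array([ 0.19042581, -0.54210812,  0.23854756]), 'eef_rot': array([ 9.85771063e-01,  1.68091471e-01, -1.31093581e-04, -8.07766054e-04]), 'contact_force': array([-0.39337643, -0.11795641,  0.36266568]), 'ft_torque': array([-0.02232439, -0.08039606, -0.06377222]), 'grasp_force': 0.0, 'width': 0.08518787263079967}
```

View pics/scene0.png

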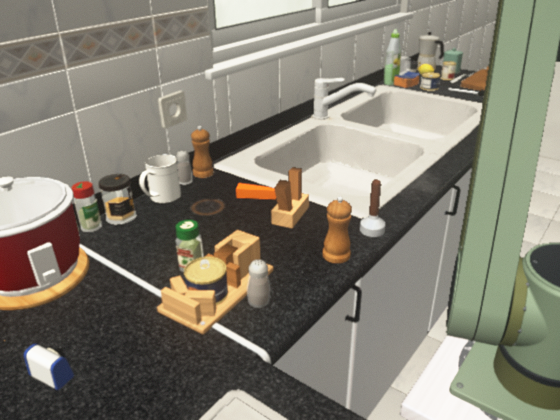

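View pics/top0.png

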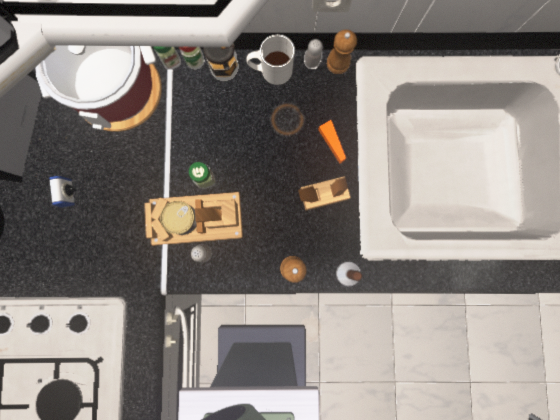

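The scene view shows the clamp at about (215,285), the rest at (291,207), the pounder at (373,210) and the pepper mill at (338,230). In the top view they are at (193,218), (325,192), (349,273) and (293,268), and the clamp's +x points right, which is world -y. I'll look closer and measure with depth.

```bash
cat > h.py <<'E'
import numpy as np,cv2
from plant import status, eyes, robot
def rays(n,uv):
    c=eyes.get_calibration(n);K=c["mtx"]
    d=(np.asarray(uv,float).reshape(-1,2)-K[:2,2])/K[0,0]; s=d.copy()
    for _ in range(8): s=d/(1+c["k1"]*(s**2).sum(1,keepdims=True))
    return np.c_[s,np.ones(len(s))],c["R"],c["t"]
def plane(n,uv,z):
    r,R,t=rays(n,uv); C=-R.T@t; D=r@R
    return C+D*((z-C[2])/D[:,2])[:,None]
def cloud(n,dep):
    h,w=dep.shape; uv=np.stack(np.meshgrid(np.arange(w),np.arange(h)),-1).reshape(-1,2)
    r,R,t=rays(n,uv); return ((r*dep.reshape(-1,1)-t)@R).reshape(h,w,3)
def proj(n,X):
    c=eyes.get_calibration(n);q=np.atleast_2d(X)@c["R"].T+c["t"];s=q[:,:2]/q[:,2:]
    return s*(1+c["k1"]*(s**2).sum(1,keepdims=True))*c["mtx"][0,0]+c["mtx"][:2,2]
def grab(tag):
    o={}
    for n in("scene","top"):
        p,d=eyes.snapshot(n);cv2.imwrite(f"pics/{n}{tag}.png",p);o[n]=(p,d,cloud(n,d))
    return o
E
python3 - <<'E'
from h import *
p=cv2.imread("pics/top0.png");d=np.load("pics/top0.npy");P=cloud("top",d)
print("table z",[P[v,u].round(4) for u,v in((250,150),(260,250),(120,200))])
for nm,(u0,u1,v0,v1,zs) in dict(clamp=(140,250,185,250,(.066,.08)),tinrim=(155,205,195,245,(.05,.08)),wedgestick=(295,355,170,215,(.09,.125)),rest=(295,355,170,215,(.028,.04)),pounder=(330,370,255,290,(.1,.14)),phead=(330,370,255,290,(.012,.03)),pepper=(275,312,250,290,(.12,.16)),salt=(185,215,240,270,(.075,.1)),jar=(185,215,155,190,(.09,.11))).items():
    Q=P[v0:v1,u0:u1];m=(Q[...,2]>zs[0])&(Q[...,2]<zs[1])&(d[v0:v1,u0:u1]>0)
    N,L,S,C=cv2.connectedComponentsWithStats(m.astype(np.uint8))
    for i in range(1,N):
        if S[i,4]>12:
            q=Q[L==i]; r=cv2.minAreaRect((q[:,:2]*1000).astype(np.float32)); print(nm,S[i,4],q.mean(0).round(4),[np.round(x,1) for x in r])
a=cv2.resize(p[180:255,140:250],None,fx=5,fy=5,interpolation=2);b=cv2.resize(p[165:225,290:360],None,fx=3.5,fy=3.5,interpolation=2)
o=np.zeros((375,800,3),np.uint8);o[:,:550]=a;o[:210,550:795]=b;cv2.imwrite("pics/crop0.png",o)
E
```

```text
table z [array([ 7.121e-01,  2.500e-03, -3.000e-04]), array([ 0.4677, -0.023 ,  0.0012]), array([0.5883, 0.3129, 0.0014])]
clamp 630 [0.5418 0.1611 0.0679] [array([541.6, 160.4]), array([74.2, 73.3]), np.float64(32.2)]
clamp 814 [0.5488 0.0703 0.0735] [array([548.9,  73.9]), array([56. , 90.5]), np.float64(5.1)]
tinrim 1531 [0.5412 0.1592 0.0639] [array([539.3, 155.8]), array([ 97.7, 114.9]), np.float64(0.5)]
wedgestick 143 [ 0.6079 -0.2026  0.1059] [array([ 609. , -203.5]), array([26. , 22.7]), np.float64(13.8)]
wedgestick 200 [ 0.5887 -0.1288  0.1048] [array([ 589.7, -129.4]), array([26.2, 36.1]), np.float64(14.2)]
rest 556 [ 0.5984 -0.1777  0.0344] [array([ 602.3, -176.3]), array([ 52.3, 106.3]), np.float64(14.5)]
pounder 94 [ 0.4139 -0.2275  0.1215] [array([ 413.6, -228.8]), array([19.9, 20.3]), np.float64(47.0)]
phead 266 [ 0.4142 -0.2233  0.0238] [array([ 412.7, -228.6]), array([51.7, 53. ]), np.float64(88.7)]
pepper 348 [ 0.4247 -0.0991  0.1259] [array([ 423.1, -100.1]), array([43.8, 43.2]), np.float64(89.8)]
salt 191 [0.4605 0.1072 0.0849] [array([460.4, 108.2]), array([33.1, 30.5]), np.float64(89.6)]
jar 312 [0.6378 0.108  0.1001] [array([638.3, 108.8]), array([41.7, 41.1]), np.float64(86.5)]
```

View pics/crop0.png

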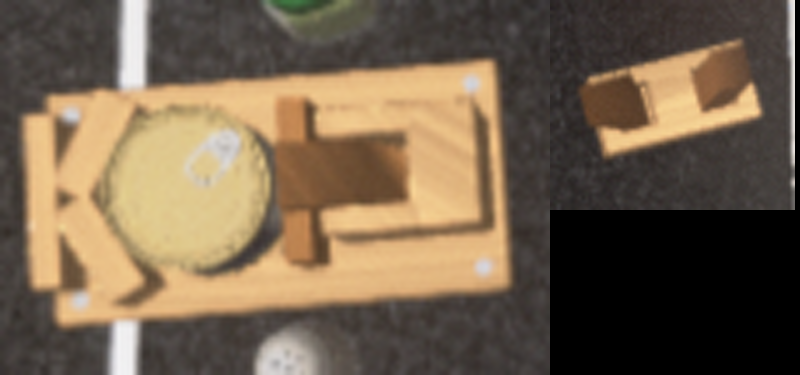

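```bash
python3 - <<'E'
from h import *
o=grab("1"); 
p,d,P=o["top"]
def rect(q):r=cv2.minAreaRect((q[:,:2]*1000).astype(np.float32));return [np.round(x,1) for x in r]
for nm,(u0,u1,v0,v1) in dict(wedge=(295,327,172,212),stick=(328,355,170,212)).items():
    Q=P[v0:v1,u0:u1].reshape(-1,3)
    for a in(.045,.06,.075,.09,.1,.104): q=Q[(Q[:,2]>a)&(Q[:,2]<.125)]; print(nm,a,len(q),q.mean(0).round(4),rect(q),"zmax",q[:,2].max().round(4))
    q=Q[(Q[:,2]>.1)&(Q[:,2]<.125)]; A=np.c_[q[:,:2]-q[:,:2].mean(0),np.ones(len(q))]; print(" slope",np.linalg.lstsq(A,q[:,2],rcond=None)[0])
Q=P[175:260,135:255].reshape(-1,3);q=Q[(Q[:,2]>.008)&(Q[:,2]<.016)];print("board",len(q),rect(q))
q=Q[(Q[:,2]>.07)&(Q[:,2]<.078)&(Q[:,1]<.125)];print("blk",rect(q))
print("face",plane("top",[[221.6,207],[221.6,214],[221.6,220]],.074))
# scene depth profile of clamp frame
p,d,P=o["scene"]
cv2.imwrite("pics/crop1.png",np.hstack([cv2.resize(p[160:240,260:320],None,fx=6,fy=6,interpolation=2),cv2.resize(p[220:300,205:275],None,fx=6,fy=6,interpolation=2)]))
E
```

```text
wedge 0.045 232 [ 0.5879 -0.1309  0.0999] [array([ 590.4, -132.9]), array([26.1, 43. ]), np.float64(13.7)] zmax 0.112
wedge 0.06 222 [ 0.5881 -0.1301  0.102 ] [array([ 590.1, -131.5]), array([26.1, 40.2]), np.float64(13.7)] zmax 0.112
wedge 0.075 213 [ 0.5883 -0.1296  0.1035] [array([ 589.9, -130.6]), array([26.1, 38.4]), np.float64(13.7)] zmax 0.112
wedge 0.09 198 [ 0.5887 -0.1287  0.1051] [array([ 589.6, -129.3]), array([26. , 35.7]), np.float64(13.9)] zmax 0.112
wedge 0.1 187 [ 0.589  -0.1283  0.1057] [array([ 589.3, -128.2]), array([26. , 33.3]), np.float64(13.9)] zmax 0.112
wedge 0.104 141 [ 0.5896 -0.1314  0.1067] [array([ 589.2, -128.7]), array([25.2, 32.4]), np.float64(14.3)] zmax 0.112
 slope [ 0.06392686 -0.15714689  0.10568126]
stick 0.045 200 [ 0.6064 -0.2012  0.0949] [array([ 608.9, -203.3]), array([25.9, 22.5]), np.float64(12.6)] zmax 0.1115
stick 0.06 182 [ 0.6067 -0.2016  0.0991] [array([ 608.9, -203.3]), array([25.9, 22.5]), np.float64(12.6)] zmax 0.1115
stick 0.075 162 [ 0.6072 -0.2021  0.103 ] [array([ 608.9, -203.5]), array([25.9, 22.1]), np.float64(12.5)] zmax 0.1115
stick 0.09 141 [ 0.6078 -0.2028  0.1061] [array([ 608.9, -203.5]), array([25.9, 22.1]), np.float64(12.5)] zmax 0.1115
stick 0.1 128 [ 0.6085 -0.2031  0.1073] [array([ 608.9, -203.5]), array([25.9, 22.1]), np.float64(12.5)] zmax 0.1115
stick 0.104 121 [ 0.6089 -0.2034  0.1076] [array([ 608.9, -203.5]), array([25.9, 22.1]), np.float64(12.5)] zmax 0.1115
 slope [ 0.02894018 -0.03079979  0.10726498]
board 1377 [array([557.1, 130.9]), array([134.8, 213.2]), np.float64(4.3)]
blk [array([541.2,  76.2]), array([187.8,  97.3]), np.float64(0.1)]
face [[0.562224   0.05992151 0.074     ]
 [0.54651544 0.05969318 0.074     ]
 [0.53310171 0.05949664 0.074     ]]
```

View pics/crop1.png

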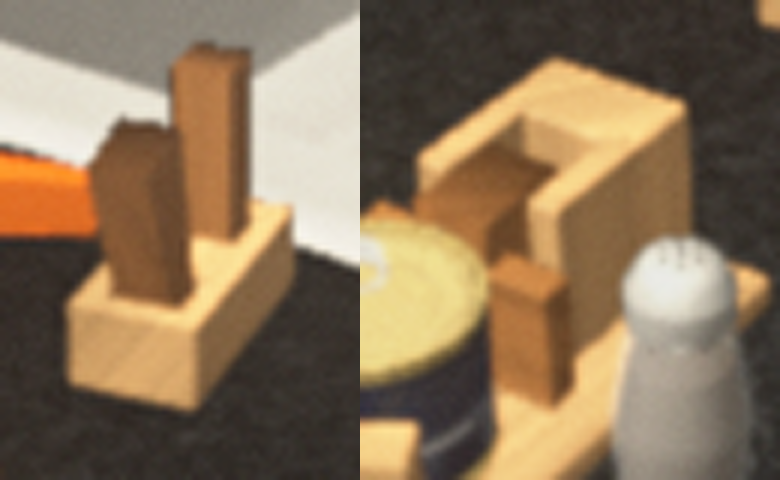

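The wedge is the left, thicker piece, with its top at (589,-128.5) mm. It leans about 0.14 rad towards its -x. The stick, on the right, stands upright. Next I'll fix the clamp's end face and axis.

```bash
python3 - <<'E'
from h import *
o=grab("2");p,d,P=o["top"]
# board corners from crop0 (5x, origin 140,180)
c=np.array([[510,285],[497,60],[55,322],[47,95]])/5+[140,180]
X=plane("top",c,.012);print((X*1000).round(1)); 
e=(X[0]-X[1]);print("end dir",np.degrees(np.arctan2(e[1],e[0])),np.linalg.norm(e), "len",np.linalg.norm(X[0]-X[2]))
a=np.radians(-85.1);R=np.array([[np.cos(a),np.sin(a)],[-np.sin(a),np.cos(a)]])
m=X[:2,:2].mean(0);org=m-107.5e-3*R[0];print("org from end",org,"org all",X[:,:2].mean(0))
for n in("top","scene"):
  Q=o[n][2].reshape(-1,3);L=np.c_[(Q[:,:2]-org)@R.T,Q[:,2]]*1000
  # strip mid-slot profile
  s=L[(abs(L[:,1])<9)&(L[:,0]>15)&(L[:,0]<112)&(L[:,2]>-5)];s=s[s[:,0].argsort()]
  print(n,"profile",[(b,np.median(s[(s[:,0]>=b)&(s[:,0]<b+4),2]).round(0)) for b in range(16,112,4) if ((s[:,0]>=b)&(s[:,0]<b+4)).any()])
  s=L[(L[:,0]>52)&(L[:,0]<98)&(abs(L[:,1])<40)&(L[:,2]>68)&(L[:,2]<79)];print("block y ext",s[:,1].min(),s[:,1].max(),"x max",s[:,0].max(), "z",np.median(s[:,2]))
  s=L[(abs(L[:,0]-103)<8)&(abs(L[:,1])<70)&(L[:,2]>8)&(L[:,2]<16)];
  if len(s):print("board y ext",s[:,1].min(),s[:,1].max(),"x",s[:,0].max())
E
```

```text
[[498.2  19.2  12. ]
 [605.9  26.4  12. ]
 [481.5 232.3  12. ]
 [589.2 239.8  12. ]]
end dir -176.19606486282566 0.10789800519993685 len 0.21370171625258755
org from end [0.54287206 0.12989491] org all [0.54371089 0.12941036]
top profile [(16, np.float64(74.0)), (20, np.float64(75.0)), (24, np.float64(74.0)), (28, np.float64(75.0)), (32, np.float64(74.0)), (36, np.float64(74.0)), (40, np.float64(74.0)), (44, np.float64(74.0)), (48, np.float64(67.0)), (52, np.float64(49.0)), (56, np.float64(29.0)), (60, np.float64(12.0)), (68, np.float64(73.0)), (72, np.float64(74.0)), (76, np.float64(73.0)), (80, np.float64(74.0)), (84, np.float64(74.0)), (88, np.float64(74.0)), (92, np.float64(74.0)), (96, np.float64(73.0)), (100, np.float64(38.0)), (104, np.float64(9.0)), (108, np.float64(0.0))]
block y ext -26.871095234713867 29.307032800232044 x max 97.89529676781183 z 73.66251557041949
board y ext -53.31740439821724 54.6759829877311 x 107.0462941665076
scene profile [(16, np.float64(74.0)), (20, np.float64(73.0)), (24, np.float64(73.0)), (28, np.float64(73.0)), (32, np.float64(74.0)), (36, np.float64(73.0)), (40, np.float64(74.0)), (44, np.float64(74.0)), (48, np.float64(74.0)), (64, np.float64(67.0)), (68, np.float64(66.0)), (72, np.float64(74.0)), (76, np.float64(74.0)), (80, np.float64(74.0)), (84, np.float64(74.0)), (88, np.float64(74.0)), (92, np.float64(74.0)), (96, np.float64(74.0)), (100, np.float64(74.0))]
block y ext -30.709925597649043 27.19012318499358 x max 97.9601317983367 z 73.25012187217528
board y ext -56.70660929860177 -41.33645528729933 x 106.04959134254835
```

Clamp origin is (543.2,129.7) mm with its axis at -85.4°, which puts the slot point at (548.0,69.9). The board, block and face checks agree to about 1 mm. Next I'll plan the hover over the wedge.

```bash
cat > plan.py <<'E'
import sys
from h import *
from scipy.spatial.transform import Rotation as Ro
def tool(yaw,th): # yaw of object x (deg); th: object's lean to -x; tool x = -obj x
    a=np.radians(yaw);h=np.array([np.cos(a),np.sin(a),0]);k=np.array([0,0,1])
    x=np.cos(th)*h+np.sin(th)*k; z=-np.sin(th)*h+np.cos(th)*k
    return np.c_[-x,np.cross(z,x),-z]
def to(pos,R):
    s=status.read_state();R0=Ro.from_quat(s["eef_rot"]);d=R0.inv().apply(np.array(pos)-s["eef_pos"])/.025
    r=(R0.inv()*Ro.from_matrix(R)).as_rotvec(degrees=True)/10
    print("move",d.round(3),r.round(3))
def say():
    s=status.read_state();print(s["clock"],s["eef_pos"].round(4),Ro.from_quat(s["eef_rot"]).as_matrix()[:,::2].T.round(3).tolist(),"F",s["contact_force"].round(1),"w",round(s["width"],4),s["grasp_force"],s["qpos"].round(2))
if __name__=="__main__":
    v=list(map(float,sys.argv[1:]));say();to(v[:3],tool(v[3],v[4]))
E
python3 plan.py .5914 -.1367 .19 -76.1 .14
```

```text
0.3 [ 0.1905 -0.5424  0.2391] [[0.943, 0.331, 0.0], [-0.0, 0.001, -1.0]] F [ 0.5 -0.1  1.1] w 0.0854 0.0 [-1.25  0.32  1.56  0.    1.26 -0.02]
move [20.506 -9.995  1.968] [-0.594 -0.653 -8.44 ]
```

Request:
{"fn": "move_arm", "kwargs": {
  "steps": [
    [[20.5, -10, 2, -0.6, -0.65, -8.44], [20.5, -10, 2, -0.6, -0.65, -8.44], [20.5, -10, 2, -0.6, -0.65, -8.44], [20.5, -10, 2, -0.6, -0.65, -8.44], [20.5, -10, 2, -0.6, -0.65, -8.44], [20.5, -10, 2, -0.6, -0.65, -8.44], [20.5, -10, 2, -0.6, -0.65, -8.44], [20.5, -10, 2, -0.6, -0.65, -8.44], [20.5, -10, 2, -0.6, -0.65, -8.44], [20.5, -10, 2, -0.6, -0.65, -8.44]]
  ],
  "fingers": 1
}}

```text
clock: 1.55
eef_pos: [0.5934, -0.1338, 0.1885]
eef_rot: [0.613, 0.787, -0.043, 0.056]
contact_force: [-0.9, -0.9, 0.4]
width: 0.0852
grasp_force: 0.0
```

```bash
python3 plan.py .5914 -.1367 .19 -76.1 .14
```

```text
1.55 [ 0.5934 -0.1338  0.1885] [[-0.242, 0.96, -0.14], [0.035, -0.135, -0.99]] F [-0.9 -0.9  0.4] w 0.0852 0.0 [-0.18  0.38  1.61 -0.14  1.09 -0.36]
move [-0.102 -0.106 -0.048] [0.01  0.001 0.025]
```

```bash
python3 plan.py .5914 -.1367 .0675 -76.1 .14
```

```text
1.55 [ 0.5934 -0.1338  0.1885] [[-0.242, 0.96, -0.14], [0.035, -0.135, -0.99]] F [-0.9 -0.9  0.4] w 0.0852 0.0 [-0.18  0.38  1.61 -0.14  1.09 -0.36]
move [ 0.583 -0.111  4.804] [0.01  0.001 0.025]
```

Request:
{"fn": "move_arm", "kwargs": {
  "steps": [
    [[0.2, -0.1, 1.5, 0, 0, 0], [0.35, -0.11, 3, 0, 0, 0], [0.5, -0.11, 4, 0, 0, 0], [0.58, -0.11, 4.8, 0, 0, 0], [0.58, -0.11, 4.8, 0, 0, 0], [0.58, -0.11, 4.8, 0, 0, 0]]
  ]
}}

```text
clock: 2.3
eef_pos: [0.5896, -0.1404, 0.0694]
eef_rot: [0.615, 0.785, -0.043, 0.056]
contact_force: [0.3, 1.0, 0.1]
width: 0.085
grasp_force: 0.0
```

```bash
python3 - <<'E'
from plan import *
say();to([.5914,-.1367,.0675],tool(-76.1,.14))
o=grab("3");a=cv2.resize(o["scene"][0][130:250,230:350],None,fx=4,fy=4,interpolation=2);cv2.imwrite("pics/crop3.png",a)
E
```

```text
2.3 [ 0.5896 -0.1404  0.0694] [[-0.237, 0.961, -0.141], [0.036, -0.136, -0.99]] F [0.3 1.  0.1] w 0.085 0.0 [-0.19  0.49  1.77 -0.17  0.83 -0.32]
move [0.137 0.105 0.056] [ 0.012  0.009 -0.004]
```

View pics/crop3.png

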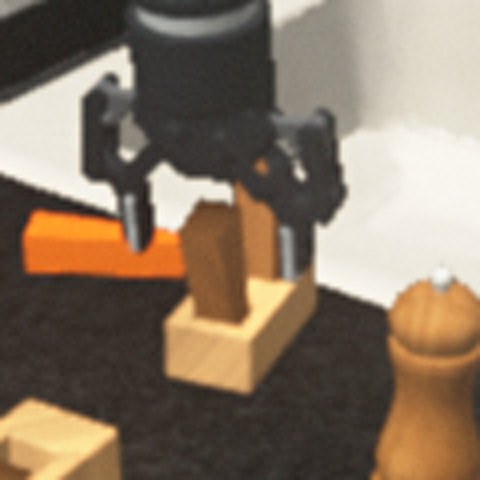

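The fingers straddle the wedge, with its top at crop (213,210). The stick stays outside, behind the wedge. Closing now.

Request:
{"fn": "move_arm", "kwargs": {
  "steps": [
    [[0.13, 0.1, 0.05, 0, 0, 0], [0.13, 0.1, 0.05, 0, 0, 0], [0.13, 0.1, 0.05, 0, 0, 0], [0.13, 0.1, 0.05, 0, 0, 0], [0.13, 0.1, 0.05, 0, 0, 0], [0.13, 0.1, 0.05, 0, 0, 0], [0.13, 0.1, 0.05, 0, 0, 0], [0.13, 0.1, 0.05, 0, 0, 0]]
  ],
  "fingers": 0
}}

```text
clock: 3.4
eef_pos: [0.5911, -0.1362, 0.0669]
eef_rot: [0.615, 0.786, -0.043, 0.056]
contact_force: [0.3, 1.1, 2.5]
width: 0.0251
grasp_force: 61.0
```

```bash
python3 plan.py .5914 -.1367 .22 -76.1 0
```

```text
3.4 [ 0.5911 -0.1362  0.0669] [[-0.238, 0.961, -0.14], [0.035, -0.136, -0.99]] F [0.3 1.1 2.5] w 0.0251 61.01499080657959 [-0.18  0.5   1.77 -0.17  0.83 -0.31]
move [-0.88   0.014 -6.061] [0.008 0.807 0.   ]
```

Request:
{"fn": "move_arm", "kwargs": {
  "steps": [
    [[0, 0, -0.6, 0, 0, 0], [0, 0, -1.3, 0, 0, 0], [-0.3, 0, -2.5, 0, 0.2, 0], [-0.6, 0, -4, 0, 0.5, 0], [-0.88, 0, -6, 0, 0.8, 0], [-0.88, 0, -6, 0, 0.8, 0], [-0.88, 0, -6, 0, 0.8, 0]]
  ]
}}

```text
clock: 4.28
eef_pos: [0.5904, -0.1369, 0.2186]
eef_rot: [0.616, 0.788, -0.0, 0.001]
contact_force: [0.5, -0.3, -1.3]
width: 0.0255
grasp_force: 60.9
```

```bash
python3 - <<'E'
from plan import *
say();o=grab("4")
s=status.read_state();R=Ro.from_quat(s["eef_rot"]).as_matrix()
for n in("top","scene"):
  Q=o[n][2].reshape(-1,3);L=(Q-s["eef_pos"])@R*1000;
  m=(abs(L[:,1])<30)&(abs(L[:,0])<60)&(L[:,2]<100)&(L[:,2]>-60);m2=m&(L[:,2]>12)
  for lo in range(12,96,8):
    q=L[m2&(L[:,2]>=lo)&(L[:,2]<lo+8)]
    if len(q)>2: print(n,lo,len(q),q.min(0).round(1),q.max(0).round(1))
p=o["scene"][0];u=proj("scene",s["eef_pos"])[0].astype(int);print(u)
a=cv2.resize(p[max(0,u[1]-60):u[1]+80,u[0]-70:u[0]+70],None,fx=4,fy=4,interpolation=2);cv2.imwrite("pics/crop4.png",a)
E
```

```text
4.275 [ 0.5904 -0.1369  0.2186] [[-0.24, 0.971, -0.001], [0.001, -0.001, -1.0]] F [ 0.5 -0.3 -1.3] w 0.0255 60.907076597213745 [-0.25  0.38  1.52 -0.    1.23 -0.49]
scene 12 50 [-14.7 -14.7  12.1] [ 9.1 11.7 20. ]
scene 20 43 [-13.3 -14.2  20. ] [ 7.4 12.7 27.9]
scene 28 47 [-17.2 -15.1  28.3] [ 5.5 12.3 35.6]
scene 36 44 [-19.1 -14.4  36. ] [ 4.9 12.9 43.8]
scene 44 45 [-19.4 -14.9  44.2] [ 2.  11.8 51.4]
scene 52 37 [-17.2 -14.1  52.3] [-0.  11.3 59.2]
[281 135]
```

View pics/crop4.png

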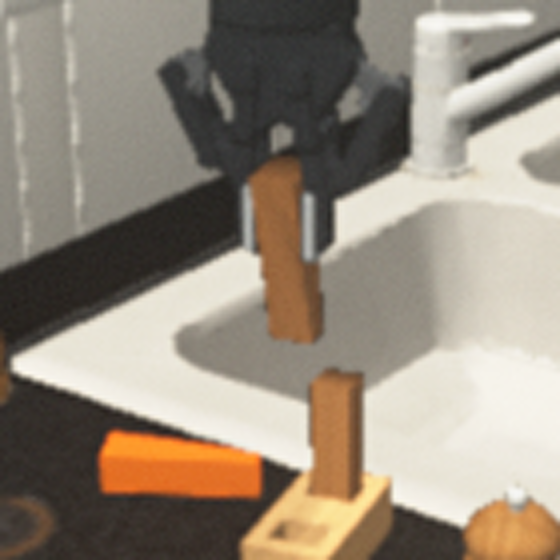

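The wedge hangs upright in the grip (slope in the tool frame 0.22, nominal 0.20) with its foot 60 mm below the TCP, as expected. Carrying it over the slot.

```bash
python3 plan.py .5475 .0768 .2 -85.4 0
```

```text
4.375 [ 0.59   -0.1365  0.2171] [[-0.241, 0.971, 0.0], [-0.002, -0.0, -1.0]] F [-0.2  0.1 -1.8] w 0.0255 60.90675473213196 [-0.25  0.38  1.53 -0.    1.23 -0.49]
move [8.69  0.407 0.683] [-0.01   0.001  0.934]
```

Request:
{"fn": "move_arm", "kwargs": {
  "steps": [
    [[2, 0.1, 0.1, 0, 0, 0.2], [4, 0.2, 0.3, 0, 0, 0.5], [6, 0.3, 0.5, 0, 0, 0.8], [8, 0.4, 0.68, 0, 0, 0.93], [8.69, 0.41, 0.68, 0, 0, 0.93], [8.69, 0.41, 0.68, 0, 0, 0.93], [8.69, 0.41, 0.68, 0, 0, 0.93], [8.69, 0.41, 0.68, 0, 0, 0.93]]
  ]
}}

```text
clock: 5.38
eef_pos: [0.5491, 0.075, 0.2011]
eef_rot: [0.679, 0.734, -0.0, 0.001]
contact_force: [-0.8, -0.3, -1.3]
width: 0.0251
grasp_force: 60.9
```

```bash
cat > fit.py <<'E'
from plan import *
say();o=grab("5")
org=np.array([.5432,.1297]);a=np.radians(-85.4);R=np.array([[np.cos(a),np.sin(a)],[-np.sin(a),np.cos(a)]])
s=status.read_state();print("TCP in clamp",R@(s["eef_pos"][:2]-org)*1000)
Q=o["scene"][2].reshape(-1,3);L=np.c_[(Q[:,:2]-org)@R.T,Q[:,2]]*1000
for lo in range(78,200,8):
    q=L[(L[:,0]>20)&(L[:,0]<90)&(abs(L[:,1])<30)&(L[:,2]>=lo)&(L[:,2]<lo+8)]
    if len(q)>4: print(lo,len(q),q.min(0).round(1),q.max(0).round(1))
E
python3 fit.py; python3 plan.py .5475 .0768 .145 -85.4 0
```

```text
5.375 [0.5491 0.075  0.2011] [[-0.079, 0.997, -0.001], [0.001, -0.001, -1.0]] F [-0.8 -0.3 -1.3] w 0.0251 60.87079882621765 [ 0.12  0.31  1.67 -0.    1.15  0.04]
TCP in clamp [54.72574089  1.43796023]
134 5 [ 59.5  -8.3 140.1] [ 60.5  10.2 142. ]
142 49 [ 54.2 -13.5 142.3] [ 73.5  13.1 149.8]
150 60 [ 53.  -14.2 150. ] [ 71.8  13.1 158. ]
158 58 [ 52.  -14.7 158.1] [ 71.   14.1 165.9]
166 61 [ 49.4 -14.3 166.1] [ 70.3  12.9 173.9]
174 62 [ 47.9 -14.5 174.1] [ 72.5  13.2 181.7]
182 59 [ 47.3 -14.  182.2] [ 70.4  12.7 189.7]
190 60 [ 42.4 -19.3 190. ] [ 64.6  19.2 197.9]
198 98 [ 40.4 -26.5 198.3] [ 61.1  28.4 205.9]
5.475 [0.549  0.0753 0.2011] [[-0.079, 0.997, -0.001], [0.001, -0.001, -1.0]] F [-0.1  0.6 -1.5] w 0.0255 60.87107062339783 [ 0.12  0.31  1.67 -0.    1.15  0.04]
move [ 0.069 -0.059  2.244] [ 0.007  0.007 -0.008]
```

Request:
{"fn": "move_arm", "kwargs": {
  "steps": [
    [[0.07, -0.06, 0.6, 0, 0, 0], [0.07, -0.06, 1.2, 0, 0, 0], [0.07, -0.06, 1.8, 0, 0, 0], [0.07, -0.06, 2.24, 0, 0, 0], [0.07, -0.06, 2.24, 0, 0, 0], [0.07, -0.06, 2.24, 0, 0, 0]]
  ]
}}

```text
clock: 6.22
eef_pos: [0.5476, 0.078, 0.1454]
eef_rot: [0.678, 0.735, 0.0, 0.001]
contact_force: [0.1, -0.2, -0.6]
width: 0.0253
grasp_force: 60.9
```

```bash
python3 fit.py; python3 plan.py .5475 .0768 .115 -85.4 0
```

```text
6.225 [0.5476 0.078  0.1454] [[-0.08, 0.997, -0.001], [0.002, -0.001, -1.0]] F [ 0.1 -0.2 -0.6] w 0.0253 60.869693756103516 [ 0.12  0.36  1.76 -0.    1.02  0.04]
TCP in clamp [51.94956279  0.30466154]
78 5 [55.2 -9.  84.7] [57.6  6.1 85.6]
86 46 [ 52.6 -14.9  86.1] [70.6 11.  93.9]
94 47 [ 49.6 -15.   94. ] [ 67.4  11.9 102. ]
102 55 [ 48.5 -15.  102.2] [ 70.3  11.8 109.9]
110 55 [ 47.6 -15.9 110. ] [ 66.3  11.9 117.8]
118 56 [ 45.3 -15.6 118.2] [ 66.7  12.  125.8]
126 56 [ 43.4 -15.2 126.1] [ 66.8  12.5 133.9]
134 48 [ 40.  -20.8 134.3] [ 58.3  18.  141.6]
142 88 [ 39.3 -28.1 142.3] [ 58.9  23.8 149.9]
150 94 [ 37.5 -28.5 150. ] [ 60.4  25.3 157.9]
158 100 [ 35.8 -27.8 158. ] [ 59.1  25.7 166. ]
166 92 [ 34.  -28.2 166. ] [ 57.9  26.2 173.9]
174 80 [ 32.  -29.7 174.1] [ 49.2  22.1 182. ]
182 202 [ 31.6 -28.5 182.1] [ 64.3  25.2 189.8]
190 89 [ 37.4 -29.7 190.1] [ 63.3  24.  197.9]
198 99 [ 32.8 -26.3 198.1] [ 68.2  24.4 206. ]
6.325 [0.5477 0.0779 0.1457] [[-0.08, 0.997, -0.001], [0.003, -0.001, -1.0]] F [ 0.6  0.1 -1.4] w 0.0255 60.870712995529175 [ 0.12  0.36  1.76 -0.    1.02  0.04]
move [-0.044 -0.014  1.229] [0.015 0.006 0.001]
```

Request:
{"fn": "move_arm", "kwargs": {
  "steps": [
    [[-0.04, 0, 0.3, 0, 0, 0], [-0.04, 0, 0.5, 0, 0, 0], [-0.04, 0, 0.7, 0, 0, 0], [-0.04, 0, 0.8, 0, 0, 0], [-0.04, 0, 0.8, 0, 0, 0]]
  ]
}}

```text
clock: 6.95
eef_pos: [0.5471, 0.0772, 0.1245]
eef_rot: [0.678, 0.735, 0.0, 0.0]
contact_force: [0.2, 2.6, -2.1]
width: 0.0256
grasp_force: 60.8
```

Request:
{"fn": "move_arm", "kwargs": {
  "steps": [
    [[0.02, 0, 0.15, 0, 0, 0], [0.02, 0, 0.3, 0, 0, 0], [0.02, 0, 0.4, 0, 0, 0], [0.02, 0, 0.4, 0, 0, 0]]
  ]
}}

```text
clock: 7.45
eef_pos: [0.5471, 0.0773, 0.1147]
eef_rot: [0.678, 0.735, -0.0, 0.001]
contact_force: [0.0, 2.0, -2.4]
width: 0.0254
grasp_force: 61.0
```

```bash
python3 fit.py
```

```text
7.45 [0.5471 0.0773 0.1147] [[-0.08, 0.997, -0.001], [0.001, -0.001, -1.0]] F [ 0.   2.  -2.4] w 0.0254 61.00069284439087 [ 0.12  0.39  1.79 -0.    0.95  0.04]
TCP in clamp [52.5693427  -0.32430195]
78 51 [ 48.1 -15.6  78.2] [71.2 12.1 85.9]
86 51 [ 46.4 -15.7  86.4] [65.7 11.  94. ]
94 58 [ 43.8 -16.   94. ] [ 67.3  10.7 102. ]
102 41 [ 41.2 -20.8 102.1] [ 58.9  15.  110. ]
110 73 [ 39.1 -27.2 110.1] [ 57.5  24.4 118. ]
118 89 [ 38.7 -27.8 118.1] [ 58.7  26.  125.8]
126 93 [ 37.4 -28.2 126. ] [ 59.6  25.3 134. ]
134 94 [ 35.9 -28.2 134.2] [ 59.2  25.6 142. ]
142 70 [ 33.8 -29.5 142.1] [ 48.   25.2 149.9]
150 193 [ 32.  -29.6 150. ] [ 65.4  29.9 158. ]
158 93 [ 38.9 -30.  158. ] [ 64.2  24.5 165.9]
166 86 [ 33.9 -26.2 166. ] [ 67.6  22.6 173.9]
174 115 [ 32.9 -25.7 174.2] [ 68.6  22.2 182. ]
182 102 [ 32.9 -28.3 182.1] [ 67.4  22.6 190. ]
190 88 [ 33.3 -29.5 190. ] [ 57.9  28.4 197.9]
198 103 [ 31.4 -30.  198. ] [ 43.9  29.9 205.9]
```

Request:
{"fn": "move_arm", "kwargs": {
  "steps": [
    [[0, 0, 0.15, 0, 0, 0], [0, 0, 0.25, 0, 0, 0], [0, 0, 0.25, 0, 0, 0]]
  ]
}}

```text
clock: 7.92
eef_pos: [0.5473, 0.0773, 0.1086]
eef_rot: [0.678, 0.735, 0.0, 0.001]
contact_force: [1.3, 2.3, -1.3]
width: 0.0253
grasp_force: 61.0
```

Request:
{"fn": "move_arm", "kwargs": {
  "steps": [
    [[0, 0, 0, 0, 0, 0], [0, 0, 0, 0, 0, 0], [0, 0, 0, 0, 0, 0], [0, 0, 0, 0, 0, 0], [0, 0, 0, 0, 0, 0], [0, 0, 0, 0, 0, 0]]
  ],
  "fingers": 1
}}

```text
clock: 8.68
eef_pos: [0.5473, 0.0773, 0.1089]
eef_rot: [0.678, 0.735, 0.0, 0.001]
contact_force: [1.0, -0.6, -0.7]
width: 0.0853
grasp_force: 0.0
```

Request:
{"fn": "move_arm", "kwargs": {
  "steps": [
    [[0, 0, -0.5, 0, 0, 0], [0, 0, -1.5, 0, 0, 0], [0, 0, -3, 0, 0, 0], [0, 0, -4.5, 0, 0, 0], [0, 0, -6, 0, 0, 0], [0, 0, -6, 0, 0, 0]]
  ]
}}

```text
clock: 9.43
eef_pos: [0.5488, 0.0777, 0.2632]
eef_rot: [0.678, 0.735, 0.003, 0.004]
contact_force: [-0.2, 0.1, -1.2]
width: 0.0855
grasp_force: 0.0
```

```bash
python3 plan.py .4133 -.2286 .22 -85.4 0
```

```text
9.425 [0.5488 0.0777 0.2632] [[-0.08, 0.997, -0.001], [0.01, 0.0, -1.0]] F [-0.2  0.1 -1.2] w 0.0855 0.0 [ 0.12  0.27  1.58 -0.    1.29  0.04]
move [-11.774  -6.404   1.674] [0.056 0.004 0.001]
```

Request:
{"fn": "move_arm", "kwargs": {
  "steps": [
    [[-2, -1, 0, 0, 0, 0], [-4, -2.2, 0, 0, 0, 0], [-6, -3.2, 0.3, 0, 0, 0], [-8, -4.3, 0.8, 0, 0, 0], [-10, -5.4, 1.3, 0, 0, 0], [-11.75, -6.4, 1.67, 0, 0, 0], [-11.75, -6.4, 1.67, 0, 0, 0], [-11.75, -6.4, 1.67, 0, 0, 0]]
  ]
}}

```text
clock: 10.42
eef_pos: [0.4112, -0.2279, 0.2171]
eef_rot: [0.678, 0.735, 0.0, 0.0]
contact_force: [-0.3, -0.2, -0.4]
width: 0.0857
grasp_force: 0.0
```

```bash
python3 - <<'E'
from plan import *
say();o=grab("6")
org=np.array([.5432,.1297]);a=np.radians(-85.4);R=np.array([[np.cos(a),np.sin(a)],[-np.sin(a),np.cos(a)]])
for n in("top","scene"):
  Q=o[n][2].reshape(-1,3);L=np.c_[(Q[:,:2]-org)@R.T,Q[:,2]]*1000
  for lo in (80,90,100,110,120,130,138,144,150,156):
    q=L[(L[:,0]>10)&(L[:,0]<90)&(abs(L[:,1])<30)&(L[:,2]>=lo)&(L[:,2]<lo+6)]
    if len(q)>4: print(n,lo,len(q),q.min(0).round(1),q.max(0).round(1),q.mean(0).round(1))
to([.4133,-.2286,.084],tool(-85.4,0))
p=o["scene"][0];cv2.imwrite("pics/crop6.png",np.hstack([cv2.resize(p[190:330,150:290],None,fx=2.8,fy=2.8,interpolation=2),cv2.resize(p[100:240,310:450],None,fx=2.8,fy=2.8,interpolation=2)]))
E
```

```text
10.425 [ 0.4112 -0.2279  0.2171] [[-0.08, 0.997, -0.0], [0.001, -0.0, -1.0]] F [-0.3 -0.2 -0.4] w 0.0857 0.0 [-0.53  0.17  1.83  0.    1.14 -0.61]
top 90 11 [ 60.  -10.6  90. ] [69.3  4.8 95.5] [67.1 -5.  92.2]
top 100 11 [ 46.8 -10.5 102.2] [ 69.4  12.1 106. ] [ 60.7  -2.5 104. ]
top 120 7 [ 51.7 -10.6 121.2] [ 69.3   3.4 123.8] [ 64.7  -3.6 122.8]
top 130 12 [ 37.  -10.5 130.6] [ 69.2  10.7 135.9] [ 55.1  -4.4 133. ]
top 138 197 [ 35.  -10.6 138. ] [ 69.4  15.3 143.9] [ 52.6   2.4 141.5]
top 144 8 [ 37.4  -9.2 144. ] [ 68.   12.4 146.3] [ 54.5   1.7 144.7]
scene 80 43 [ 45.3 -14.4  80. ] [68.9 12.7 85.9] [52.1 -5.  83.2]
scene 90 44 [ 44.2 -14.4  90.1] [69.  13.2 95.9] [51.6 -5.8 93.1]
scene 100 49 [ 42.  -14.9 100.1] [ 69.5  12.2 105.8] [ 50.2  -6.3 102.9]
scene 110 45 [ 40.4 -14.9 110.2] [ 67.7  11.9 115.8] [ 48.1  -5.6 112.6]
scene 120 47 [ 38.  -14.  120.1] [ 68.5  11.5 125.9] [ 47.3  -6.5 123. ]
scene 130 59 [ 35.3 -13.8 130. ] [ 68.6  12.4 136. ] [ 46.6  -6.8 132.8]
scene 138 154 [ 34.4 -13.2 138. ] [ 70.5  12.9 143.3] [ 51.7  -1.6 141. ]
move [-0.053  0.048  5.334] [0.009 0.005 0.009]
```

View pics/crop6.png

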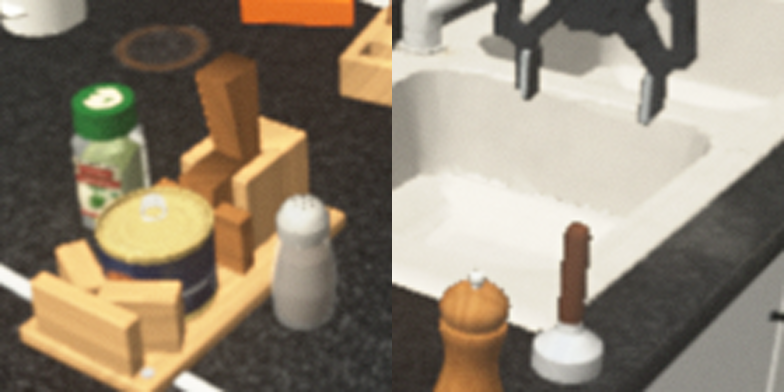

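The wedge stands upright in the slot with its top at 141 mm, so it is 33 mm deep, and its upright face is at the end block. The fingers hang above the pounder. Going down to grip the handle.

Request:
{"fn": "move_arm", "kwargs": {
  "steps": [
    [[-0.05, 0.05, 1, 0, 0, 0], [-0.05, 0.05, 2.2, 0, 0, 0], [-0.05, 0.05, 3.4, 0, 0, 0], [-0.05, 0.05, 4.5, 0, 0, 0], [-0.05, 0.05, 5.3, 0, 0, 0], [-0.05, 0.05, 5.3, 0, 0, 0], [-0.05, 0.05, 5.3, 0, 0, 0]]
  ]
}}

```text
clock: 11.4
eef_pos: [0.4138, -0.2292, 0.0855]
eef_rot: [0.678, 0.735, 0.0, 0.002]
contact_force: [-0.3, 0.5, 0.5]
width: 0.0854
grasp_force: 0.0
```

```bash
python3 plan.py .4133 -.2286 .084 -85.4 0
```

```text
11.4 [ 0.4138 -0.2292  0.0855] [[-0.082, 0.997, -0.002], [0.003, -0.002, -1.0]] F [-0.3  0.5  0.5] w 0.0854 0.0 [-0.53  0.32  2.01 -0.    0.81 -0.61]
move [ 0.026 -0.017  0.061] [0.015 0.011 0.009]
```

Request:
{"fn": "move_arm", "kwargs": {
  "steps": [
    [[0, 0, 0, 0, 0, 0], [0, 0, 0, 0, 0, 0], [0, 0, 0, 0, 0, 0], [0, 0, 0, 0, 0, 0], [0, 0, 0, 0, 0, 0], [0, 0, 0, 0, 0, 0], [0, 0, 0, 0, 0, 0], [0, 0, 0, 0, 0, 0]]
  ],
  "fingers": 0
}}

```text
clock: 12.4
eef_pos: [0.4123, -0.2296, 0.085]
eef_rot: [0.678, 0.735, -0.0, 0.001]
contact_force: [-2.7, -0.4, 5.9]
width: 0.0207
grasp_force: 58.7
```

Request:
{"fn": "move_arm", "kwargs": {
  "steps": [
    [[0, 0, -0.5, 0, 0, 0], [0, 0, -1.5, 0, 0, 0], [0, 0, -3, 0, 0, 0], [0, 0, -4.5, 0, 0, 0], [0, 0, -6, 0, 0, 0], [0, 0, -7.5, 0, 0, 0], [0, 0, -7.5, 0, 0, 0], [0, 0, -7.5, 0, 0, 0]]
  ]
}}

```text
clock: 13.4
eef_pos: [0.4117, -0.2287, 0.2706]
eef_rot: [0.678, 0.735, -0.0, -0.001]
contact_force: [0.9, 0.4, -3.9]
width: 0.0207
grasp_force: 59.1
```

```bash
python3 - <<'E'
from plan import *
say();o=grab("7");s=status.read_state()
Q=o["scene"][2].reshape(-1,3)-s["eef_pos"]
for lo in range(-110,-10,8):
  q=Q[(abs(Q[:,:2])<.06).all(1)&(Q[:,2]>=lo/1e3)&(Q[:,2]<lo/1e3+.008)]*1000
  if len(q)>4:print(lo,len(q),q.min(0).round(1),q.max(0).round(1))
to([.5471,.0770,.275],tool(-85.4,0))
E
```

```text
13.4 [ 0.4117 -0.2287  0.2706] [[-0.08, 0.997, 0.001], [-0.001, 0.001, -1.0]] F [ 0.9  0.4 -3.9] w 0.0207 59.124327711761 [-0.53  0.14  1.73  0.    1.28 -0.61]
-86 71 [-29.8 -10.1 -85.6] [ 23.1  28.2 -78.1]
-78 95 [-30.4 -10.3 -78. ] [ 18.4  28.9 -70.1]
-70 128 [-31.  -10.8 -70. ] [ 25.8  28.9 -62. ]
-62 135 [-27.3 -17.2 -62. ] [ 19.8  24.7 -54. ]
-54 67 [-17.5  -9.8 -53.9] [ 10.   15.6 -46. ]
-46 36 [-11.1  -3.3 -45.9] [  7.6  10.2 -38. ]
-38 37 [-12.2  -3.5 -38. ] [  4.2  10.4 -30.2]
-30 41 [-12.3  -6.6 -29.8] [  5.6  10.  -22.1]
-22 41 [-12.5  -5.3 -21. ] [  6.2  11.8 -14.1]
-14 43 [-17.1  -8.7 -14. ] [ 9.4 10.  -6. ]
move [11.752  6.385 -0.19 ] [-0.013 -0.009  0.001]
```

Request:
{"fn": "move_arm", "kwargs": {
  "steps": [
    [[2, 1, 0, 0, 0, 0], [4, 2.2, 0, 0, 0, 0], [6, 3.2, 0, 0, 0, 0], [8, 4.3, 0, 0, 0, 0], [10, 5.4, 0, 0, 0, 0], [11.67, 6.4, 0.2, 0, 0, 0], [11.67, 6.4, 0.4, 0, 0, 0], [11.67, 6.4, 0.6, 0, 0, 0], [11.67, 6.4, 0.6, 0, 0, 0], [11.67, 6.4, 0.6, 0, 0, 0]]
  ]
}}

```text
clock: 14.75
eef_pos: [0.5484, 0.0734, 0.2572]
eef_rot: [0.679, 0.734, 0.0, 0.001]
contact_force: [0.6, -0.6, -3.9]
width: 0.0204
grasp_force: 59.6
```

```bash
python3 plan.py .5476 .0749 .227 -85.4 0
```

```text
14.75 [0.5484 0.0734 0.2572] [[-0.079, 0.997, -0.001], [0.001, -0.001, -1.0]] F [ 0.6 -0.6 -3.9] w 0.0204 59.62448224425316 [ 0.11  0.27  1.58 -0.    1.28  0.03]
move [ 0.064 -0.028  1.21 ] [ 0.008  0.006 -0.008]
```

Request:
{"fn": "move_arm", "kwargs": {
  "steps": [
    [[0.06, -0.03, 0.6, 0, 0, 0], [0.06, -0.03, 1.0, 0, 0, 0], [0.06, -0.03, 1.3, 0, 0, 0], [0.06, -0.03, 1.5, 0, 0, 0], [0.06, -0.03, 1.5, 0, 0, 0]]
  ]
}}

```text
clock: 15.38
eef_pos: [0.5479, 0.0757, 0.2194]
eef_rot: [0.678, 0.735, 0.0, 0.001]
contact_force: [0.3, -0.4, -2.1]
width: 0.0203
grasp_force: 60.0
```

Request:
{"fn": "move_arm", "kwargs": {
  "steps": [
    [[0, 0, -0.5, 0, 0, 0], [0, 0, -1, 0, 0, 0], [0, 0, -1, 0, 0, 0], [0, 0, -1, 0, 0, 0]]
  ]
}}

```text
clock: 15.88
eef_pos: [0.5476, 0.0758, 0.2446]
eef_rot: [0.678, 0.735, 0.0, 0.001]
contact_force: [-0.5, -0.3, -4.5]
width: 0.0205
grasp_force: 59.8
```

```bash
cat > chk.py <<'E'
from plan import *
say();o=grab("8");s=status.read_state()
org=np.array([.5432,.1297]);a=np.radians(-85.4);R=np.array([[np.cos(a),np.sin(a)],[-np.sin(a),np.cos(a)]])
Q=o["scene"][2].reshape(-1,3);L=np.c_[(Q[:,:2]-org)@R.T,Q[:,2]]*1000
zt=s["eef_pos"][2]*1000-85;print("pounder underside",zt)
for lo in range(82,int(zt)+30,5):
    q=L[(L[:,0]>10)&(L[:,0]<95)&(abs(L[:,1])<32)&(L[:,2]>=lo)&(L[:,2]<lo+5)]
    if len(q)>4: print(lo,len(q),q.min(0).round(1),q.max(0).round(1))
to([.5476,.0749,.227],tool(-85.4,0))
E
python3 chk.py
```

```text
15.875 [0.5476 0.0758 0.2446] [[-0.08, 0.997, -0.001], [0.001, -0.001, -1.0]] F [-0.5 -0.3 -4.5] w 0.0205 59.824425615370274 [ 0.12  0.28  1.61 -0.    1.25  0.04]
pounder underside 159.2038206310199
82 34 [ 44.  -13.3  82. ] [67.8 14.8 86.8]
87 35 [ 43.5 -12.4  87.2] [66.8 11.9 91.7]
92 37 [ 42.1 -13.1  92.3] [67.5 14.5 96.9]
97 44 [ 41.8 -12.5  97.2] [ 67.4  13.5 101.9]
102 40 [ 40.  -12.9 102.2] [ 67.6  14.7 106.9]
107 43 [ 39.3 -12.7 107.1] [ 68.5  12.6 111.9]
112 40 [ 38.5 -12.6 112. ] [ 69.5  14.3 116.9]
117 44 [ 36.6 -12.4 117.1] [ 69.4  12.3 122. ]
122 46 [ 36.2 -12.8 122.1] [ 67.2  13.5 126.8]
127 47 [ 35.4 -12.9 127.1] [ 65.9  12.6 131.9]
132 141 [ 35.3 -14.5 132. ] [ 70.1  13.6 135.9]
157 23 [ 28.  -28.7 158.6] [ 58.6   1.8 161.8]
162 73 [ 27.4 -29.7 162. ] [ 73.2  15.2 167. ]
167 72 [ 27.9 -30.1 167. ] [ 65.5  20.7 171.9]
172 82 [ 25.9 -30.1 172.1] [ 66.8  18.4 177. ]
177 116 [ 26.8 -29.6 177.1] [ 75.9  24.7 182. ]
182 126 [ 28.3 -27.2 182.1] [ 77.8  20.4 187. ]
187 101 [ 35.6 -20.3 187. ] [ 68.8  16.4 191.8]
move [-0.033  0.004  0.688] [0.002 0.006 0.001]
```

The wedge top dropped from 141 to about 135 mm. Second blow.

Request:
{"fn": "move_arm", "kwargs": {
  "steps": [
    [[0, 0, 0.5, 0, 0, 0], [0, 0, 0.9, 0, 0, 0], [0, 0, 1.2, 0, 0, 0], [0, 0, 1.4, 0, 0, 0], [0, 0, 1.4, 0, 0, 0]]
  ]
}}

```text
clock: 16.6
eef_pos: [0.5479, 0.0757, 0.21]
eef_rot: [0.678, 0.735, 0.0, 0.001]
contact_force: [-1.1, -0.9, 1.7]
width: 0.0204
grasp_force: 60.3
```

Request:
{"fn": "move_arm", "kwargs": {
  "steps": [
    [[0, 0, -0.5, 0, 0, 0], [0, 0, -0.8, 0, 0, 0], [0, 0, -0.8, 0, 0, 0], [0, 0, -0.8, 0, 0, 0]]
  ]
}}

```text
clock: 17.1
eef_pos: [0.5476, 0.0757, 0.2293]
eef_rot: [0.678, 0.735, -0.0, 0.001]
contact_force: [-0.6, 0.4, -5.0]
width: 0.0205
grasp_force: 59.8
```

```bash
python3 chk.py | grep -v "^[189].*-1[234].*1[234]\.[0-9] *[189][0-9]*\.[0-9]\] \[x"
```

```text
17.1 [0.5476 0.0757 0.2293] [[-0.08, 0.997, -0.001], [0.001, -0.001, -1.0]] F [-0.6  0.4 -5. ] w 0.0205 59.78788800537586 [ 0.12  0.29  1.63 -0.    1.22  0.04]
pounder underside 144.19657469744243
82 36 [ 43.  -12.4  82.3] [66.9 16.9 86.8]
87 41 [ 41.  -12.2  87.3] [69.5 13.5 92. ]
92 40 [ 40.5 -12.8  92.1] [69.1 14.3 96.8]
97 45 [ 38.9 -11.7  97.2] [ 70.1  14.8 101.9]
102 43 [ 38.7 -12.1 102.1] [ 69.5  13.7 107. ]
107 39 [ 38.1 -12.4 107. ] [ 66.7  13.  112. ]
112 44 [ 35.9 -12.  112.1] [ 67.7  13.7 116.9]
117 45 [ 35.5 -12.7 117.1] [ 69.4  12.6 121.9]
122 124 [ 33.7 -13.1 122.1] [ 73.1  15.6 126.4]
142 34 [ 28.  -29.1 144. ] [ 67.3  14.1 146.9]
147 72 [ 26.8 -29.  147. ] [ 66.9  21.4 151.9]
152 72 [ 27.3 -29.8 152.1] [ 68.2  15.9 157. ]
157 75 [ 27.4 -29.6 157. ] [ 75.   16.2 161.9]
162 126 [ 26.7 -28.9 162.1] [ 75.   25.  166.9]
167 119 [ 30.3 -27.8 167. ] [ 77.2  19.4 172. ]
172 97 [ 36.7 -22.4 172.1] [ 69.1  17.  177. ]
move [-0.033  0.001  0.088] [0.002 0.006 0.001]
```

Request:
{"fn": "move_arm", "kwargs": {
  "steps": [
    [[0, 0, 0.4, 0, 0, 0], [0, 0, 0.7, 0, 0, 0], [0, 0, 0.9, 0, 0, 0], [0, 0, 1.05, 0, 0, 0], [0, 0, 1.05, 0, 0, 0]]
  ]
}}

```text
clock: 17.82
eef_pos: [0.5477, 0.0756, 0.2049]
eef_rot: [0.678, 0.735, 0.0, 0.001]
contact_force: [-3.2, -1.0, 5.3]
width: 0.0208
grasp_force: 61.0
```

Request:
{"fn": "move_arm", "kwargs": {
  "steps": [
    [[0, 0, 0.1, 0, 0, 0], [0, 0, 0.2, 0, 0, 0], [0, 0, 0.2, 0, 0, 0]]
  ]
}}

```text
clock: 18.2
eef_pos: [0.5481, 0.0754, 0.2045]
eef_rot: [0.678, 0.735, 0.002, 0.003]
contact_force: [-8.7, -2.7, 29.0]
width: 0.0204
grasp_force: 64.3
```

The wedge is home: 29 N and no further travel. Lifting, then checking.

Request:
{"fn": "move_arm", "kwargs": {
  "steps": [
    [[0, 0, -0.6, 0, 0, 0], [0, 0, -1.2, 0, 0, 0], [0, 0, -1.2, 0, 0, 0], [0, 0, -1.2, 0, 0, 0], [0, 0, -1.2, 0, 0, 0]]
  ]
}}

```text
clock: 18.82
eef_pos: [0.5474, 0.0757, 0.2274]
eef_rot: [0.678, 0.735, -0.001, 0.0]
contact_force: [0.2, -0.1, -4.3]
width: 0.0204
grasp_force: 60.0
```

```bash
python3 chk.py
```

```text
18.825 [0.5474 0.0757 0.2274] [[-0.08, 0.997, -0.001], [-0.001, -0.001, -1.0]] F [ 0.2 -0.1 -4.3] w 0.0204 59.97789993882179 [ 0.12  0.29  1.63 -0.    1.21  0.04]
pounder underside 142.65985268361743
82 40 [ 40.3 -12.   82.2] [67.8 14.8 86.9]
87 40 [ 39.7 -11.9  87.1] [69.3 12.5 92. ]
92 38 [ 39.6 -12.   92. ] [68.7 14.9 97. ]
97 47 [ 37.7 -11.8  97. ] [ 70.8  13.  101.8]
102 39 [ 37.7 -11.8 102.2] [ 69.8  13.  106.9]
107 46 [ 36.7 -11.7 107.2] [ 67.3  12.5 112. ]
112 47 [ 35.2 -11.5 112.2] [ 68.4  14.  116.9]
117 131 [ 35.2 -10.6 117.1] [ 71.3  14.1 121. ]
142 60 [ 27.6 -29.4 142. ] [ 67.2  14.2 147. ]
147 67 [ 27.5 -29.8 147.1] [ 67.7  13.1 151.9]
152 75 [ 26.3 -30.2 152.1] [ 69.3  20.3 157. ]
157 89 [ 26.2 -29.6 157.1] [ 83.2  16.7 162. ]
162 138 [ 27.3 -29.6 162. ] [ 76.8  22.2 167. ]
167 110 [ 32.2 -24.  167.1] [ 74.3  17.6 172. ]
move [-0.033 -0.     0.026] [-0.     0.006  0.001]
```

The wedge top is at 119 mm, 55 mm deep, so it is home. Returning the pounder to where it stood.

Request:
{"fn": "move_arm", "kwargs": {
  "steps": [
    [[0, 0, -1, 0, 0, 0], [0, 0, -1.8, 0, 0, 0], [-2, -1, -2, 0, 0, 0], [-4, -2.2, -2, 0, 0, 0], [-6, -3.3, -2, 0, 0, 0], [-8, -4.4, -2, 0, 0, 0], [-10, -5.5, -2, 0, 0, 0], [-11.8, -6.4, -2, 0, 0, 0], [-11.8, -6.4, -2, 0, 0, 0], [-11.8, -6.4, -2, 0, 0, 0]]
  ]
}}

```text
clock: 20.18
eef_pos: [0.4118, -0.2309, 0.2783]
eef_rot: [0.678, 0.735, 0.0, 0.0]
contact_force: [-0.4, 0.2, -3.8]
width: 0.0203
grasp_force: 60.2
```

```bash
python3 plan.py .4123 -.2296 .1 -85.4 0
```

```text
20.175 [ 0.4118 -0.2309  0.2783] [[-0.08, 0.997, -0.0], [0.001, -0.0, -1.0]] F [-0.4  0.2 -3.8] w 0.0203 60.18368795514107 [-0.54  0.13  1.72  0.    1.29 -0.62]
move [0.052 0.014 7.131] [ 0.007  0.001 -0.004]
```

Request:
{"fn": "move_arm", "kwargs": {
  "steps": [
    [[0, 0, 1.5, 0, 0, 0], [0, 0, 3, 0, 0, 0], [0, 0, 4.5, 0, 0, 0], [0, 0, 5.8, 0, 0, 0], [0, 0, 6.6, 0, 0, 0], [0, 0, 7, 0, 0, 0], [0, 0, 7.3, 0, 0, 0], [0, 0, 7.3, 0, 0, 0], [0, 0, 7.3, 0, 0, 0]]
  ]
}}

```text
clock: 21.3
eef_pos: [0.4127, -0.2315, 0.0966]
eef_rot: [0.678, 0.735, 0.0, 0.002]
contact_force: [-0.5, 0.2, -4.0]
width: 0.0203
grasp_force: 60.1
```

Request:
{"fn": "move_arm", "kwargs": {
  "steps": [
    [[0, 0, 0.15, 0, 0, 0], [0, 0, 0.3, 0, 0, 0], [0, 0, 0.4, 0, 0, 0], [0, 0, 0.4, 0, 0, 0]]
  ]
}}

```text
clock: 21.8
eef_pos: [0.412, -0.2312, 0.0857]
eef_rot: [0.678, 0.735, 0.0, 0.0]
contact_force: [0.2, -0.1, -4.0]
width: 0.0204
grasp_force: 60.2
```

Request:
{"fn": "move_arm", "kwargs": {
  "steps": [
    [[0, 0, 0.04, 0, 0, 0], [0, 0, 0.08, 0, 0, 0], [0, 0, 0.08, 0, 0, 0]]
  ]
}}

```text
clock: 22.18
eef_pos: [0.4124, -0.2315, 0.0851]
eef_rot: [0.678, 0.735, 0.0, 0.001]
contact_force: [-0.7, 1.0, 4.2]
width: 0.0204
grasp_force: 61.3
```

Contact with the worktop (force went from -4 to +4 N). Releasing and lifting.

Request:
{"fn": "move_arm", "kwargs": {
  "steps": [
    [[0, 0, 0, 0, 0, 0], [0, 0, 0, 0, 0, 0], [0, 0, 0, 0, 0, 0], [0, 0, 0, 0, 0, 0], [0, 0, 0, 0, 0, 0], [0, 0, 0, 0, 0, 0]]
  ],
  "fingers": 1
}}

```text
clock: 22.92
eef_pos: [0.4122, -0.2313, 0.0839]
eef_rot: [0.678, 0.735, 0.0, 0.001]
contact_force: [-0.0, -0.5, 0.0]
width: 0.0852
grasp_force: 0.0
```

Request:
{"fn": "move_arm", "kwargs": {
  "steps": [
    [[0, 0, -0.5, 0, 0, 0], [0, 0, -1.5, 0, 0, 0], [0, 0, -3, 0, 0, 0], [0, 0, -4.5, 0, 0, 0], [0, 0, -6, 0, 0, 0], [0, 0, -6.5, 0, 0, 0], [0, 0, -6.5, 0, 0, 0]]
  ]
}}

```text
clock: 23.8
eef_pos: [0.412, -0.2312, 0.247]
eef_rot: [0.678, 0.735, 0.0, 0.001]
contact_force: [-0.1, 0.6, -1.3]
width: 0.0852
grasp_force: 0.0
```

```bash
python3 - <<'E'
from plan import *
say();o=grab("9");cv2.imwrite("pics/end9.png",o["scene"][0][90:340,120:450].repeat(2,0).repeat(2,1))
E
```

```text
23.8 [ 0.412  -0.2312  0.247 ] [[-0.08, 0.997, -0.002], [0.003, -0.002, -1.0]] F [-0.1  0.6 -1.3] w 0.0852 0.0 [-0.54  0.15  1.77 -0.    1.21 -0.62]
```

View pics/end9.png

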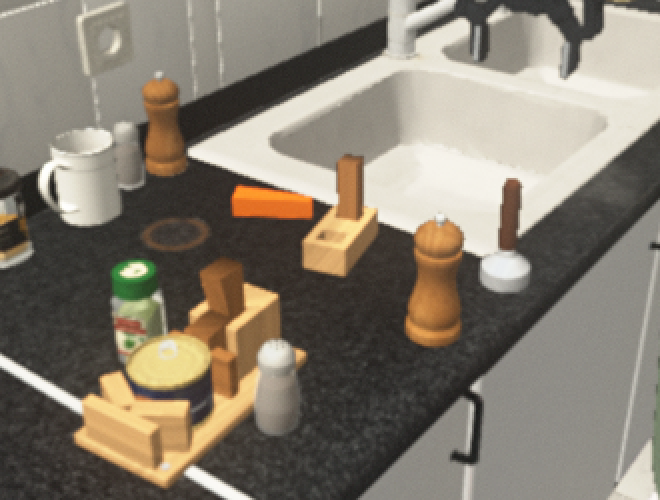

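The wedge is home at (222,285), the pounder is upright at (506,240), the stick is in its rest, and the jar and mills look unmoved. Handing in.

```bash
python3 -c "
from plant import robot
print(robot.job_done())"
```

```text
the job is handed in; nothing more can be done
None
```

The job is handed in, though the verdict was not shown: the wedge was driven home (about 55 mm deep) in three separate pounder blows, the pounder stands upright on the worktop, the stick is still in its rest, and the jar and mills look unmoved in the last picture.

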